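# Point out the two vessels for the next exercise and start the lab timer

### The job

Show the class the two vessels of the next exercise in the order they will use them: with the fingertips pointing straight down, stay still a few centimetres above the middle of the conical flask's mouth for two seconds, then in the same way above the measuring cylinder's mouth, and after that start the lab timer by pressing its wide key right down and letting it up again. Only point at the vessels: touch none of them, do not point at the other two in the tray, press neither of the timer's two small round keys, and leave everything standing or lying where it is.

Things in the scene. Friction and masses are not known exactly. Their poses are not given: they have to be found in the camera images.
- conical_flask: Conical (Erlenmeyer) flask of milky white plastic, 70 g, standing loose and upright in the tray: foot 82 mm across, sides sloping in from 12 mm up to a narrow neck 34 mm across that begins 100 mm up, lip 39 mm across, 140 mm tall, open at the top. Origin at the centre of its underside, z up.
- flask_mouth (a point): Centre of the conical flask's mouth, level with the lip, 140 mm above its underside; z up.
- measuring_cylinder: Measuring cylinder of the same plastic, 70 g, standing loose and upright in the tray: a slim tube 28 mm across on a six-sided foot 62 mm across, with fine graduations, 200 mm tall, open at the top; the tallest of the four vessels. Origin at the centre of its underside, z up.
- cylinder_mouth (a point): Centre of the measuring cylinder's mouth, level with the rim, 200 mm above its underside; z up.
- beaker: Beaker of the same plastic, 60 g, loose in the tray: a wide straight cup 68 mm across (rim 72 mm) and 95 mm tall. Not to be pointed at or touched. Origin at the centre of its underside, z up.
- beaker_mouth (a point): Centre of the beaker's mouth, level with the rim, 95 mm above its underside; z up.
- volumetric_flask: Stoppered volumetric flask of the same plastic, 80 g, loose in the tray: a round bulb 62 mm across with a long thin neck 16 mm across and a stopper, 170 mm tall. Not to be pointed at or touched. Origin at the centre of its underside, z up.
- volumetric_top (a point): Top centre of the volumetric flask's stopper, 170 mm above its underside; z up.
- tray: Shallow wooden tray, fixed to the bench, 270 mm along its x, 320 mm along its y, 40 mm high, walls and floor 8 mm thick; the four vessels stand on its inner floor (8 mm above the bench) in any of four places about 130 to 150 mm apart (100 mm at the least). Origin at the centre of its underside, z up.
- timer: Lab countdown timer lying loose on its back, left or right of the tray: white case 85 mm along its x, 120 mm along its y, 24 mm high, 220 g. Display on the +x half; along the -x edge three dark grey keys at x -23 mm: the wide rectangular start key at y -27 mm, two small round setting keys (12 mm across, 4 mm proud) at y +21 and +43 mm. Origin at the centre of its underside, z up.
- start_key_top (a point): Centre of the top face of the timer's wide start key (24 mm along the timer's x, 46 mm along its y). Unpressed it is 32 mm above the bench, 8 mm proud of the case. Axes as the timer's, z up.
- start_key (a joint): Travel of the wide start key: 0 = up, 0.004 m = right down. Springs back by itself; it takes about 1.2 N to start moving and 4 N to go right down.
- minute_key (a joint): Travel of the small round key at y +21 mm on the timer: 0 = up, 0.003 m = down. Leave it alone.
- second_key (a joint): Travel of the small round key at y +43 mm on the timer: 0 = up, 0.003 m = down. Leave it alone.
- calculator: Black pocket calculator lying loose on the bench on the other side of the tray from the timer, 150 mm along its x, 80 mm along its y, 15 mm thick (17 mm over its many small square keys), 130 g. Leave it alone. Origin at the centre of its underside, z up.
Mind the look-alikes: they are no part of the job. Leave any blue look-alike of the timer alone. What is shaped like the measuring_cylinder but yellow is not meant.

How it is judged:
By the outcome, as a careful person would: the job done as asked, in the order asked, and still so for the second after the job is handed in, with the robot touching nothing.
It also fails if it takes over 58 s, if anything falls off the work surface, if the arm or the gripper's body presses on something with over 40 N, if the wrist force passes 120 N, or if a joint passes its speed limit or range.

### The arm

A 6-joint arm with a two-finger parallel gripper is mounted at the origin on the work surface. World frame = base frame: x ahead of the robot, y to its left, z up, the work surface at z = 0. Lengths are in mm, angles in rad, forces in N, time in s.
With the tool pointing down it reaches from about 300 to 875 mm from the base axis. Payload 6.4 kg.
Tool frame: the origin (TCP) lies between the finger pads, 19 mm behind the fingertips; this is the grasp point; z points along the fingers, y is the line along which they close (so a half turn about z gives the same grasp; the last joint's range is limited). The gripper opens to 85 mm and grips with 20 to 120 N. Pads are 22 mm wide; open, the fingers measure 114 mm over their backs; the gripper's body (76 mm by 85 mm) begins 54 mm behind the grasp point. The pads swing forward as they close: fully open they stand 13 mm farther back than shut.
Start: joints at [-1.375, 0.181, 1.607, -0, 1.354, -0.206], TCP at [224.885, -529.214, 249.988] pointing down, gripper open.
Joint ranges: [-2.99, 2.99], [-0.89, 2.07], [0.3, 2.58], [-1.14, 4.28], [0, 2.63], [-3.12, 3.12]. Speed limits (rad/s): [2.57, 2.57, 3.01, 3.14, 3.14, 3.14].

### API

Orientations are given as [roll, pitch, yaw] about the fixed x, y, z axes, in that order (R = Rz(yaw) Ry(pitch) Rx(roll)).
In Python, from workcell import ctrl, eyes, job, nets gives the robot as it stands.
- The arm moves only by the shell command python3 -m creep 'ROWS' [FORCE]. ROWS is JSON, a list of rows, each an object of numbers: "fingers": the opening, from 0 (shut) to 1 (fully open); "x", "y", "z": the shift along the tool's x, y, z normalised to -1 to 1, where 1 is 0.02 m; "rx", "ry", "rz": the turn, a rotation vector about the tool's x, y, z normalised to -1 to 1, where 1 is 0.12 rad. A call has 1 to 8 rows; each row shifts and turns the commanded pose from where the row before left it, along the tool's axes as they then stand; what a row does not reach is not made up. A row lasts 1/12 s, in which the tool goes at most 41.7 mm and 7.16 degrees, less where a joint would pass 70% of its speed; a pose out of reach is approached as far as the arm can. A call with a number of a shift or a turn outside -1 to 1 is refused whole. A call with a gripper value outside its range is refused whole. The fingers move at their own pace and stop on an object; FORCE is the grip in N (left out, the last holds). Time passes only in rows, so rows that do not move let the fingers close. It gives the time, the measured TCP pose, the force, the opening and the grip force at its end, in the units of the state.
- ctrl.state(): the state, without advancing time (a new reading comes with each control period).
- eyes.grab_frame(name): name is "side" or "top"; returns the picture (420x560x3 uint8, blue, green, red); there is no depth.
- eyes.camera_params(name): a dict with "camera_matrix" (3x3 intrinsics, pixels), "world_to_cam" (4x4, takes a point from world to camera coordinates). Camera axes: x right, y down, z forward; pixel columns grow to the right and rows downward; lengths in mm; the calibration is good to about 2 mm. A picture is of the moment at which its call begins. camera_params takes no time and is no camera call.
- job.job_done(): hands the job in; it is judged then, once.
Trained networks look in the newest picture that a camera, given by its name, has taken for a name from the list of things; names that differ only in an ending like _2 or _b are one class to them, and where a whole thing is asked for, a point or a joint stands for the part that bears it (a point fixed in the world has none). Each returns a list of dicts, best first, with "confidence" (0 to 1); they miss things now and then, are a little off and sometimes report something else, mostly with a low value. They report only what shows in the picture. A call takes as long as a camera call. They do not tell look-alikes from the thing itself.
- nets.outline_of(camera, target): "pixels" (420x560 bool, what is visible of it) and "xy" ([column, row] in pixels, amid what is visible of it).
The state is a dict: "clock": time; "joints": joint angles; "dq": joint speeds; "effort": joint torques, N m; "tcp_pos": TCP position; "ee_rot": TCP orientation; "contact_force": force on the tool from outside, world axes, zero at the start; "wrist_torque": the same for the moment, N m; "grip_width": finger opening in mm; "grasp_force": force on a finger pad.
Only numpy, scipy, OpenCV 4.12 (cv2) and the standard library are available. Lean on these libraries where they do the work, as an engineer would, in place of code of your own. Each camera call takes 0.05 s, during which the arm holds its last target. There are 200 camera calls.

## Working session

There is one attempt and no reset: what is moved stays moved. The work goes in short steps, Python scripts to look and compute and a shell command to move; the robot and the scene stay as the last step left them, time stands still between calls to the robot, and variables do not carry over. Pictures are saved under pics/ and viewed, at most 10 in all, crops included, and the job is handed in when it is done.

```bash
mkdir -p pics
python3 - <<'E'
from workcell import ctrl, eyes, job, nets
import cv2,numpy as np
for c in("top","side"):
    f=eyes.grab_frame(c); cv2.imwrite(f"pics/{c}0.png",f)
    p=eyes.camera_params(c); print(c,np.round(p["camera_matrix"],1).tolist(),np.round(p["world_to_cam"],3).tolist())
    for t in["conical_flask","measuring_cylinder","beaker","volumetric_flask","timer","start_key","calculator","tray"]:
        print(t,[(np.round(r["xy"]).tolist(),round(r["confidence"],2),int(r["pixels"].sum())) for r in nets.outline_of(c,t)[:4]])
s=ctrl.state();print(s)
E
```

```text
top [[529.1, 0.0, 282.3], [0.0, 529.1, 200.7], [0.0, 0.0, 1.0]] [[0.011, -1.0, 0.002, -74.565], [-0.995, -0.011, -0.095, 569.246], [0.095, -0.001, -0.995, 1623.307], [0.0, 0.0, 0.0, 1.0]]
conical_flask [([254.0, 232.0], 0.94, 554), ([373.0, 218.0], 0.51, 157), ([364.0, 216.0], 0.19, 1062)]
measuring_cylinder [([194.0, 196.0], 0.91, 358), ([241.0, 183.0], 0.6, 340)]
beaker [([294.0, 177.0], 0.87, 513), ([273.0, 210.0], 0.25, 7391)]
volumetric_flask [([298.0, 217.0], 0.79, 295)]
timer [([433.0, 220.0], 0.86, 1061), ([363.0, 216.0], 0.81, 1068)]
start_key [([373.0, 216.0], 0.53, 114), ([419.0, 223.0], 0.52, 128)]
calculator [([153.0, 202.0], 0.91, 1219)]
tray [([272.0, 206.0], 0.59, 7147)]
side [[401.8, 0.0, 280.2], [0.0, 401.8, 218.0], [0.0, 0.0, 1.0]] [[-0.832, -0.555, 0.006, 425.156], [-0.426, 0.632, -0.647, 382.355], [0.355, -0.541, -0.762, 1164.441], [0.0, 0.0, 0.0, 1.0]]
conical_flask [([281.0, 270.0], 0.75, 694)]
measuring_cylinder [([222.0, 289.0], 0.8, 562), ([243.0, 249.0], 0.77, 539), ([267.0, 218.0], 0.63, 563)]
beaker [([266.0, 221.0], 0.64, 570)]
volumetric_flask [([302.0,
[... 242 characters left out ...]
.9, 'joints': array([-1.37528900e+00,  1.80740647e-01,  1.60699184e+00,  4.33759689e-05,
        1.35379178e+00, -2.06322237e-01]), 'dq': array([-2.91706024e-04, -2.84280829e-03,  3.09724282e-04, -7.34405018e-04,
        2.20102805e-05,  9.23197993e-04]), 'effort': array([ 3.57451881e-04, -4.44836891e+01, -3.51685166e+01, -2.30713576e-04,
        4.55853133e-04, -2.42465939e-05]), 'tcp_pos': array([ 224.90574843, -529.21945019,  250.02581195]), 'ee_rot': array([ 3.14151704e+00, -2.74522058e-05,  4.01820232e-01]), 'contact_force': array([-0.11308233, -0.19976824,  0.58568409]), 'wrist_torque': array([ 0.00979799, -0.01862897,  0.03364267]), 'grasp_force': 0.0, 'grip_width': 85.38970612996994}
```

View pics/top0.png

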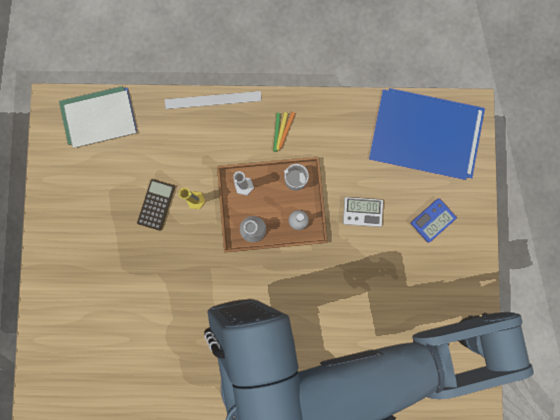

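View pics/side0.png

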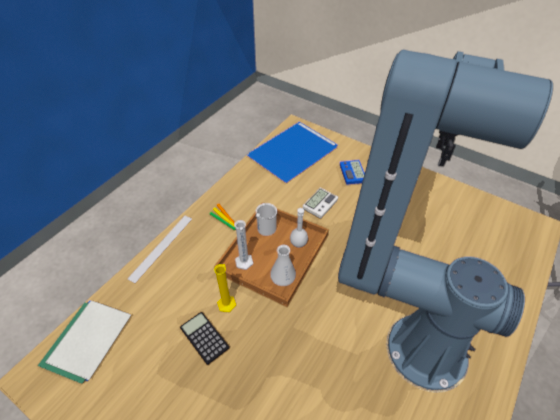

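Top view: the conical flask is at (254,230), the white measuring cylinder at (241,182), the yellow look-alike cylinder at (192,198), the beaker at (296,177) and the volumetric flask at (298,219). The white timer is at (363,212) with its wide key near (373,219), and the blue look-alike timer is at (433,220). The white cylinder and the white timer fit the description. I'll confirm them in an enlarged crop.

Run:
```python
import cv2,numpy as np
a=cv2.imread("pics/top0.png")[155:255,215:390]; a=cv2.resize(a,None,fx=4.5,fy=4.5,interpolation=cv2.INTER_CUBIC); cv2.imwrite("pics/c1.png",a)
b=cv2.imread("pics/side0.png")[185:305,205:345]; b=cv2.resize(b,None,fx=5,fy=5,interpolation=cv2.INTER_CUBIC); cv2.imwrite("pics/c2.png",b)
```

```text
(no output)
```

View pics/c1.png

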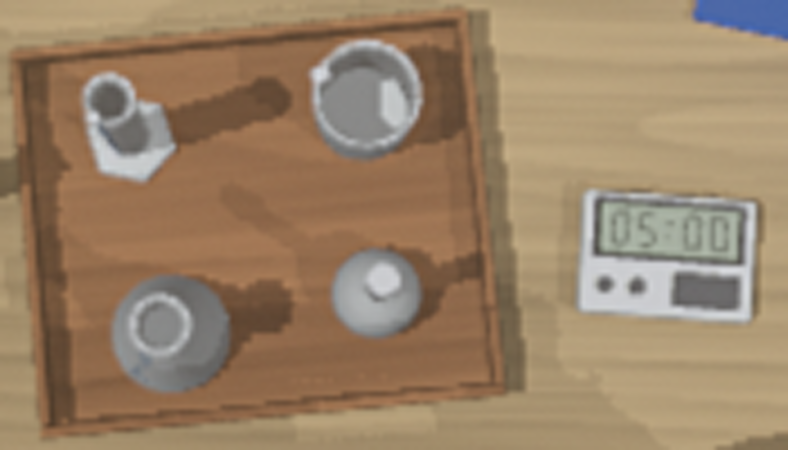

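View pics/c2.png

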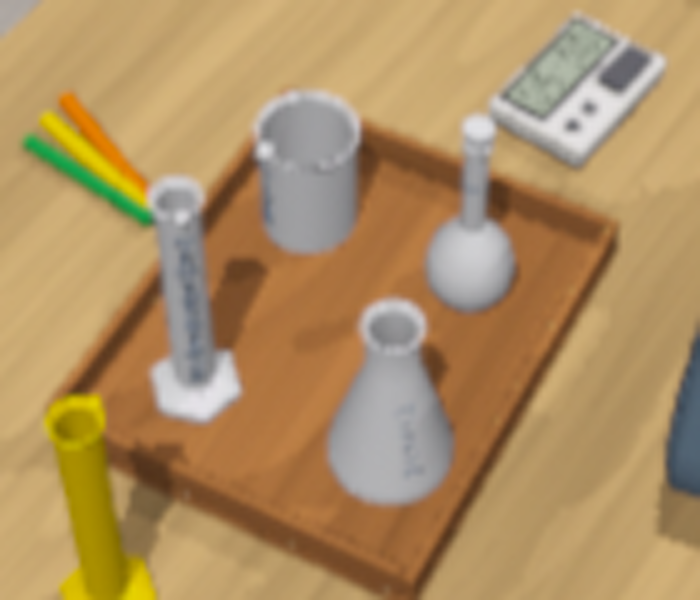

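The crops confirm it. In the top crop the flask mouth is at (160,324), the white cylinder's mouth at (110,99) and the wide key at (707,291), with the small keys at (605,284) and (637,285). In the side crop the same three points are at (393,327), (176,199) and (626,70).

```bash
cat > h.py <<'E'
from workcell import eyes
import numpy as np
from scipy.optimize import least_squares
def ray(c,u):
    p=eyes.camera_params(c);T=np.array(p["world_to_cam"]);R=T[:3,:3]
    return -R.T@T[:3,3], R.T@np.linalg.inv(p["camera_matrix"])@[*u,1]
def atz(c,u,z):
    o,d=ray(c,u); return o+d*(z-o[2])/d[2]
def proj(c,X):
    p=eyes.camera_params(c);T=np.array(p["world_to_cam"]);x=np.array(p["camera_matrix"])@(T[:3,:3]@X+T[:3,3]);return x[:2]/x[2]
E
python3 - <<'E'
from h import *
t=lambda u,v:((u+.5)/4.5-.5+215,(v+.5)/4.5-.5+155)
s=lambda u,v:((u+.5)/5-.5+205,(v+.5)/5-.5+185)
P={"flask":((160,324),(393,327),148),"cyl":((110,99),(176,199),208),"vol":((383,280),(479,131),178),"beaker":((367,96),(308,133),103),"key":((707,291),(626,70),32)}
for k,(a,b,z) in P.items():
    a=t(*a);b=s(*b);A=atz("top",a,z);B=atz("side",b,z)
    X=least_squares(lambda X:np.r_[proj("top",X)-a,proj("side",X)-b],A).x
    print(k,A.round(1),B.round(1),X.round(1))
for c in[(587,190),(757,202),(751,321),(580,311)]:print(atz("top",t(*c),24).round(1))
for c in[(605,284),(637,285)]:print(atz("top",t(*c),28).round(1))
E
```

```text
flask [482.7  23.5 148. ] [484.4  25.6 148. ] [483.8  24.2 146.6]
cyl [618.9  53.4 208. ] [619.8  56.1 208. ] [620.1  54.1 205.6]
vol [ 510.5 -117.7  178. ] [ 511.6 -113.9  178. ] [ 511.8 -117.3  174.3]
beaker [ 637.7 -108.7  103. ] [ 639.4 -105.1  103. ] [ 639.4 -108.1   99.8]
key [ 515.  -346.2   32. ] [ 514.8 -340.4   32. ] [ 516.3 -347.    25. ]
[ 584.9 -264.4   24. ]
[ 577.9 -382.6   24. ]
[ 495.1 -377.9   24. ]
[ 500.7 -259.6   24. ]
[ 519.3 -276.4   28. ]
[ 518.9 -298.5   28. ]
```

Targets, in world x and y: flask mouth (483.5, 24.3), cylinder mouth (619.5, 54.5), start key (515, -344). First I'll shut the fingers, raise the tool and turn it to yaw 0. Tool x is then world +x, tool y is world -y and tool z is down.

```bash
python3 -m creep '[{"fingers":0,"rz":0.837,"z":-0.6},{"fingers":0,"rz":0.837,"z":-0.6},{"fingers":0,"rz":0.837,"z":-0.6},{"fingers":0,"rz":0.837,"z":-0.6},{"fingers":0},{"fingers":0},{"fingers":0},{"fingers":0}]'
```

```text
invalid input
```

```bash
python3 -m creep '[{"x":0,"y":0,"z":-0.6,"rx":0,"ry":0,"rz":0.837,"fingers":0},{"x":0,"y":0,"z":-0.6,"rx":0,"ry":0,"rz":0.837,"fingers":0},{"x":0,"y":0,"z":-0.6,"rx":0,"ry":0,"rz":0.837,"fingers":0},{"x":0,"y":0,"z":-0.6,"rx":0,"ry":0,"rz":0.837,"fingers":0}]'
```

```text
clock: 1.23
tcp_pos: [224.9, -529.1, 298.5]
ee_rot: [-3.141, 0.0, -0.005]
contact_force: [-0.4, -0.9, 0.3]
grip_width: 38.5
grasp_force: 0.0
```

```bash
python3 -m creep '[{"x":0.46,"y":-1,"z":0,"rx":0,"ry":0,"rz":0,"fingers":0},{"x":0.46,"y":-1,"z":0,"rx":0,"ry":0,"rz":0,"fingers":0},{"x":0.46,"y":-1,"z":0,"rx":0,"ry":0,"rz":0,"fingers":0},{"x":0.46,"y":-1,"z":0,"rx":0,"ry":0,"rz":0,"fingers":0},{"x":0.46,"y":-1,"z":0,"rx":0,"ry":0,"rz":0,"fingers":0},{"x":0.46,"y":-1,"z":0,"rx":0,"ry":0,"rz":0,"fingers":0},{"x":0.46,"y":-1,"z":0,"rx":0,"ry":0,"rz":0,"fingers":0},{"x":0.46,"y":-1,"z":0,"rx":0,"ry":0,"rz":0,"fingers":0}]'
python3 -m creep '[{"x":0.46,"y":-1,"z":0,"rx":0,"ry":0,"rz":0,"fingers":0},{"x":0.46,"y":-1,"z":0,"rx":0,"ry":0,"rz":0,"fingers":0},{"x":0.46,"y":-1,"z":0,"rx":0,"ry":0,"rz":0,"fingers":0},{"x":0.46,"y":-1,"z":0,"rx":0,"ry":0,"rz":0,"fingers":0},{"x":0.46,"y":-1,"z":0,"rx":0,"ry":0,"rz":0,"fingers":0},{"x":0.46,"y":-1,"z":0,"rx":0,"ry":0,"rz":0,"fingers":0},{"x":0.46,"y":-1,"z":0,"rx":0,"ry":0,"rz":0,"fingers":0},{"x":0.46,"y":-1,"z":0,"rx":0,"ry":0,"rz":0,"fingers":0}]'
```

```text
clock: 1.9
tcp_pos: [298.8, -368.2, 298.1]
ee_rot: [3.141, -0.0, -0.0]
contact_force: [0.9, -1.8, 0.6]
grip_width: -0.5
grasp_force: 0.0
clock: 2.57
tcp_pos: [372.4, -208.2, 298.2]
ee_rot: [3.141, -0.0, -0.0]
contact_force: [0.5, 0.0, -0.0]
grip_width: -0.2
grasp_force: 0.0
```

```bash
python3 -m creep '[{"x":0.46,"y":-1,"z":0,"rx":0,"ry":0,"rz":0,"fingers":0},{"x":0.46,"y":-1,"z":0,"rx":0,"ry":0,"rz":0,"fingers":0},{"x":0.46,"y":-1,"z":0,"rx":0,"ry":0,"rz":0,"fingers":0},{"x":0.46,"y":-1,"z":0,"rx":0,"ry":0,"rz":0,"fingers":0},{"x":0.46,"y":-1,"z":0,"rx":0,"ry":0,"rz":0,"fingers":0},{"x":0.46,"y":-1,"z":0,"rx":0,"ry":0,"rz":0,"fingers":0},{"x":0.46,"y":-1,"z":0,"rx":0,"ry":0,"rz":0,"fingers":0},{"x":0.46,"y":-1,"z":0,"rx":0,"ry":0,"rz":0,"fingers":0}]'
python3 -m creep '[{"x":0.47,"y":-1,"z":0,"rx":0,"ry":0,"rz":0,"fingers":0},{"x":0.47,"y":-1,"z":0,"rx":0,"ry":0,"rz":0,"fingers":0},{"x":0.47,"y":-1,"z":0,"rx":0,"ry":0,"rz":0,"fingers":0},{"x":0.47,"y":-0.62,"z":0,"rx":0,"ry":0,"rz":0,"fingers":0},{"x":0,"y":0,"z":0,"rx":0,"ry":0,"rz":0,"fingers":0}]'
```

```text
clock: 3.23
tcp_pos: [446.0, -48.1, 298.2]
ee_rot: [3.141, -0.0, 0.0]
contact_force: [-0.0, -0.4, 0.5]
grip_width: 0.1
grasp_force: 0.0
clock: 3.65
tcp_pos: [484.2, 25.2, 298.1]
ee_rot: [-3.141, -0.001, 0.003]
contact_force: [-1.7, 0.4, 0.9]
grip_width: 0.0
grasp_force: 0.0
```

Now down 95 mm (tip about 35 mm above the lip), then hold for 2.7 s.

```bash
python3 -m creep '[{"x":0,"y":0.05,"z":0.8,"rx":0,"ry":0,"rz":0,"fingers":0},{"x":0,"y":0,"z":0.8,"rx":0,"ry":0,"rz":0,"fingers":0},{"x":0,"y":0,"z":0.8,"rx":0,"ry":0,"rz":0,"fingers":0},{"x":0,"y":0,"z":0.8,"rx":0,"ry":0,"rz":0,"fingers":0},{"x":0,"y":0,"z":0.8,"rx":0,"ry":0,"rz":0,"fingers":0},{"x":0,"y":0,"z":0.5,"rx":0,"ry":0,"rz":0,"fingers":0},{"x":0,"y":0,"z":0.25,"rx":0,"ry":0,"rz":0,"fingers":0},{"x":0,"y":0,"z":0,"rx":0,"ry":0,"rz":0,"fingers":0}]'
python3 - <<'E'
from workcell import eyes
import cv2
f=eyes.grab_frame("side"); cv2.imwrite("pics/s1.png",cv2.resize(f[150:310,180:380],None,fx=3.5,fy=3.5,interpolation=cv2.INTER_CUBIC))
E
```

```text
clock: 4.32
tcp_pos: [482.5, 21.9, 202.1]
ee_rot: [-3.141, 0.002, -0.0]
contact_force: [0.1, -0.3, 0.3]
grip_width: 0.2
grasp_force: 0.0
```

View pics/s1.png

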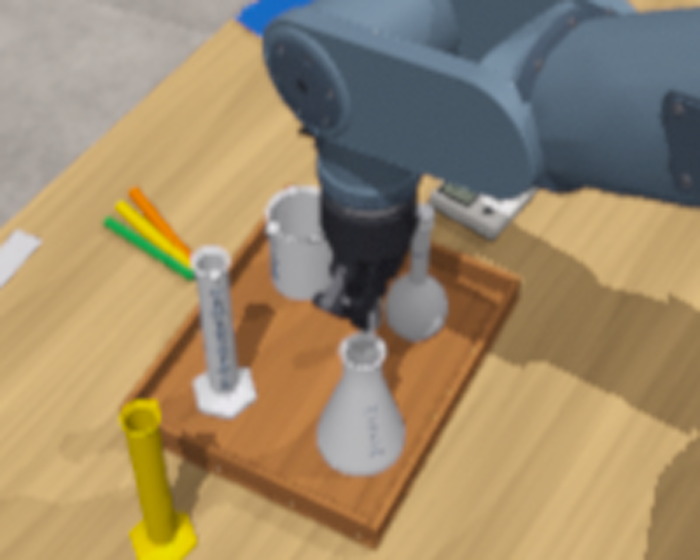

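The closed fingertips hang just above the flask mouth, at about (363,325) in the crop, and the flask is standing. I'll hold still here.

```bash
python3 -m creep '[{"x":0.03,"y":-0.07,"z":0,"rx":0,"ry":0,"rz":0,"fingers":0},{"x":0,"y":0,"z":0,"rx":0,"ry":0,"rz":0,"fingers":0},{"x":0,"y":0,"z":0,"rx":0,"ry":0,"rz":0,"fingers":0},{"x":0,"y":0,"z":0,"rx":0,"ry":0,"rz":0,"fingers":0},{"x":0,"y":0,"z":0,"rx":0,"ry":0,"rz":0,"fingers":0},{"x":0,"y":0,"z":0,"rx":0,"ry":0,"rz":0,"fingers":0},{"x":0,"y":0,"z":0,"rx":0,"ry":0,"rz":0,"fingers":0},{"x":0,"y":0,"z":0,"rx":0,"ry":0,"rz":0,"fingers":0}]'
for i in 1 2 ; do :; done
python3 -m creep '[{"x":0,"y":0,"z":0,"rx":0,"ry":0,"rz":0,"fingers":0},{"x":0,"y":0,"z":0,"rx":0,"ry":0,"rz":0,"fingers":0},{"x":0,"y":0,"z":0,"rx":0,"ry":0,"rz":0,"fingers":0},{"x":0,"y":0,"z":0,"rx":0,"ry":0,"rz":0,"fingers":0},{"x":0,"y":0,"z":0,"rx":0,"ry":0,"rz":0,"fingers":0},{"x":0,"y":0,"z":0,"rx":0,"ry":0,"rz":0,"fingers":0},{"x":0,"y":0,"z":0,"rx":0,"ry":0,"rz":0,"fingers":0},{"x":0,"y":0,"z":0,"rx":0,"ry":0,"rz":0,"fingers":0}]'
python3 -m creep '[{"x":0,"y":0,"z":0,"rx":0,"ry":0,"rz":0,"fingers":0},{"x":0,"y":0,"z":0,"rx":0,"ry":0,"rz":0,"fingers":0},{"x":0,"y":0,"z":0,"rx":0,"ry":0,"rz":0,"fingers":0},{"x":0,"y":0,"z":0,"rx":0,"ry":0,"rz":0,"fingers":0},{"x":0,"y":0,"z":0,"rx":0,"ry":0,"rz":0,"fingers":0},{"x":0,"y":0,"z":0,"rx":0,"ry":0,"rz":0,"fingers":0},{"x":0,"y":0,"z":0,"rx":0,"ry":0,"rz":0,"fingers":0},{"x":0,"y":0,"z":0,"rx":0,"ry":0,"rz":0,"fingers":0}]'
python3 -m creep '[{"x":0,"y":0,"z":0,"rx":0,"ry":0,"rz":0,"fingers":0},{"x":0,"y":0,"z":0,"rx":0,"ry":0,"rz":0,"fingers":0},{"x":0,"y":0,"z":0,"rx":0,"ry":0,"rz":0,"fingers":0},{"x":0,"y":0,"z":0,"rx":0,"ry":0,"rz":0,"fingers":0},{"x":0,"y":0,"z":0,"rx":0,"ry":0,"rz":0,"fingers":0},{"x":0,"y":0,"z":0,"rx":0,"ry":0,"rz":0,"fingers":0},{"x":0,"y":0,"z":0,"rx":0,"ry":0,"rz":0,"fingers":0},{"x":0,"y":0,"z":0,"rx":0,"ry":0,"rz":0,"fingers":0}]'
```

```text
clock: 5.03
tcp_pos: [483.9, 23.6, 203.0]
ee_rot: [-3.142, 0.0, 0.0]
contact_force: [0.5, -0.1, -0.4]
grip_width: -0.2
grasp_force: 0.0
clock: 5.7
tcp_pos: [483.9, 23.6, 203.0]
ee_rot: [3.142, -0.0, 0.0]
contact_force: [-1.0, -0.6, 0.0]
grip_width: 0.1
grasp_force: 0.0
clock: 6.37
tcp_pos: [483.9, 23.6, 203.0]
ee_rot: [-3.142, 0.0, 0.0]
contact_force: [-0.4, 0.4, 0.4]
grip_width: 0.1
grasp_force: 0.0
clock: 7.03
tcp_pos: [483.9, 23.6, 203.0]
ee_rot: [3.142, -0.0, 0.0]
contact_force: [-0.5, -0.2, -0.0]
grip_width: 0.3
grasp_force: 0.0
```

```bash
python3 -m creep '[{"x":0,"y":0,"z":-1,"rx":0,"ry":0,"rz":0,"fingers":0},{"x":0,"y":0,"z":-1,"rx":0,"ry":0,"rz":0,"fingers":0},{"x":0,"y":0,"z":-1,"rx":0,"ry":0,"rz":0,"fingers":0},{"x":0,"y":0,"z":-1,"rx":0,"ry":0,"rz":0,"fingers":0},{"x":0,"y":0,"z":-1,"rx":0,"ry":0,"rz":0,"fingers":0}]'
python3 -m creep '[{"x":0.85,"y":-0.19,"z":0,"rx":0,"ry":0,"rz":0,"fingers":0},{"x":0.85,"y":-0.19,"z":0,"rx":0,"ry":0,"rz":0,"fingers":0},{"x":0.85,"y":-0.19,"z":0,"rx":0,"ry":0,"rz":0,"fingers":0},{"x":0.85,"y":-0.19,"z":0,"rx":0,"ry":0,"rz":0,"fingers":0},{"x":0.85,"y":-0.19,"z":0,"rx":0,"ry":0,"rz":0,"fingers":0},{"x":0.85,"y":-0.19,"z":0,"rx":0,"ry":0,"rz":0,"fingers":0},{"x":0.85,"y":-0.19,"z":0,"rx":0,"ry":0,"rz":0,"fingers":0},{"x":0.85,"y":-0.19,"z":0,"rx":0,"ry":0,"rz":0,"fingers":0}]'
python3 -m creep '[{"x":0,"y":0,"z":0.5,"rx":0,"ry":0,"rz":0,"fingers":0},{"x":0,"y":0,"z":0.5,"rx":0,"ry":0,"rz":0,"fingers":0},{"x":0,"y":0,"z":0.5,"rx":0,"ry":0,"rz":0,"fingers":0},{"x":0,"y":0,"z":0.5,"rx":0,"ry":0,"rz":0,"fingers":0},{"x":0,"y":0,"z":0,"rx":0,"ry":0,"rz":0,"fingers":0},{"x":0,"y":0,"z":0,"rx":0,"ry":0,"rz":0,"fingers":0}]'
python3 - <<'E'
from workcell import eyes
import cv2
f=eyes.grab_frame("side"); cv2.imwrite("pics/s2.png",cv2.resize(f[150:310,180:380],None,fx=3.5,fy=3.5,interpolation=cv2.INTER_CUBIC))
E
```

```text
clock: 7.45
tcp_pos: [483.7, 23.6, 303.9]
ee_rot: [-3.142, 0.0, 0.0]
contact_force: [0.4, 0.1, 1.2]
grip_width: -0.1
grasp_force: 0.0
clock: 8.12
tcp_pos: [620.6, 54.2, 302.7]
ee_rot: [-3.142, 0.0, 0.0]
contact_force: [1.2, 0.2, -0.6]
grip_width: -0.0
grasp_force: 0.0
clock: 8.62
tcp_pos: [618.8, 53.9, 261.8]
ee_rot: [-3.141, 0.002, -0.0]
contact_force: [-0.4, 0.0, 0.2]
grip_width: -0.0
grasp_force: 0.0
```

View pics/s2.png

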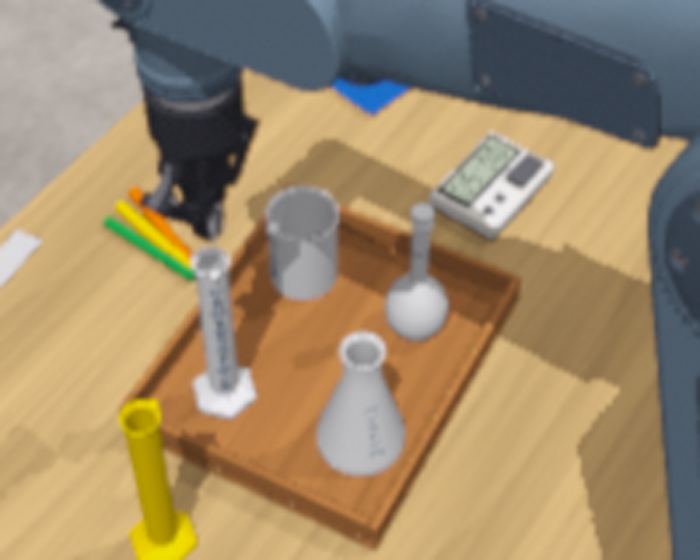

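The tips are just above the white cylinder's mouth at about (208,235) in the crop, and all the vessels are standing. I'll hold here too.

```bash
python3 -m creep '[{"x":0,"y":0,"z":0,"rx":0,"ry":0,"rz":0,"fingers":0},{"x":0,"y":0,"z":0,"rx":0,"ry":0,"rz":0,"fingers":0},{"x":0,"y":0,"z":0,"rx":0,"ry":0,"rz":0,"fingers":0},{"x":0,"y":0,"z":0,"rx":0,"ry":0,"rz":0,"fingers":0},{"x":0,"y":0,"z":0,"rx":0,"ry":0,"rz":0,"fingers":0},{"x":0,"y":0,"z":0,"rx":0,"ry":0,"rz":0,"fingers":0},{"x":0,"y":0,"z":0,"rx":0,"ry":0,"rz":0,"fingers":0},{"x":0,"y":0,"z":0,"rx":0,"ry":0,"rz":0,"fingers":0}]'
python3 -m creep '[{"x":0,"y":0,"z":0,"rx":0,"ry":0,"rz":0,"fingers":0},{"x":0,"y":0,"z":0,"rx":0,"ry":0,"rz":0,"fingers":0},{"x":0,"y":0,"z":0,"rx":0,"ry":0,"rz":0,"fingers":0},{"x":0,"y":0,"z":0,"rx":0,"ry":0,"rz":0,"fingers":0},{"x":0,"y":0,"z":0,"rx":0,"ry":0,"rz":0,"fingers":0},{"x":0,"y":0,"z":0,"rx":0,"ry":0,"rz":0,"fingers":0},{"x":0,"y":0,"z":0,"rx":0,"ry":0,"rz":0,"fingers":0},{"x":0,"y":0,"z":0,"rx":0,"ry":0,"rz":0,"fingers":0}]'
python3 -m creep '[{"x":0,"y":0,"z":0,"rx":0,"ry":0,"rz":0,"fingers":0},{"x":0,"y":0,"z":0,"rx":0,"ry":0,"rz":0,"fingers":0},{"x":0,"y":0,"z":0,"rx":0,"ry":0,"rz":0,"fingers":0},{"x":0,"y":0,"z":0,"rx":0,"ry":0,"rz":0,"fingers":0},{"x":0,"y":0,"z":0,"rx":0,"ry":0,"rz":0,"fingers":0},{"x":0,"y":0,"z":0,"rx":0,"ry":0,"rz":0,"fingers":0},{"x":0,"y":0,"z":0,"rx":0,"ry":0,"rz":0,"fingers":0},{"x":0,"y":0,"z":0,"rx":0,"ry":0,"rz":0,"fingers":0}]'
python3 -m creep '[{"x":0,"y":0,"z":0,"rx":0,"ry":0,"rz":0,"fingers":0},{"x":0,"y":0,"z":0,"rx":0,"ry":0,"rz":0,"fingers":0},{"x":0,"y":0,"z":0,"rx":0,"ry":0,"rz":0,"fingers":0},{"x":0,"y":0,"z":0,"rx":0,"ry":0,"rz":0,"fingers":0},{"x":0,"y":0,"z":0,"rx":0,"ry":0,"rz":0,"fingers":0},{"x":0,"y":0,"z":-0.5,"rx":0,"ry":0,"rz":0,"fingers":0},{"x":0,"y":0,"z":-1,"rx":0,"ry":0,"rz":0,"fingers":0},{"x":0,"y":0,"z":-1,"rx":0,"ry":0,"rz":0,"fingers":0}]'
```

```text
clock: 9.33
tcp_pos: [619.9, 54.0, 263.0]
ee_rot: [-3.142, 0.0, 0.0]
contact_force: [0.9, -0.2, -0.5]
grip_width: 0.1
grasp_force: 0.0
clock: 10.0
tcp_pos: [619.9, 54.0, 263.0]
ee_rot: [3.142, -0.0, 0.0]
contact_force: [-0.4, 0.6, -0.6]
grip_width: 0.1
grasp_force: 0.0
clock: 10.67
tcp_pos: [619.9, 54.0, 263.0]
ee_rot: [-3.142, -0.0, 0.0]
contact_force: [0.6, 0.6, 0.1]
grip_width: 0.4
grasp_force: 0.0
clock: 11.33
tcp_pos: [619.4, 54.0, 313.4]
ee_rot: [-3.141, 0.002, 0.0]
contact_force: [0.8, 0.2, 1.1]
grip_width: 0.1
grasp_force: 0.0
```

```bash
python3 -m creep '[{"x":-0.26,"y":1,"z":0,"rx":0,"ry":0,"rz":0,"fingers":0},{"x":-0.26,"y":1,"z":0,"rx":0,"ry":0,"rz":0,"fingers":0},{"x":-0.26,"y":1,"z":0,"rx":0,"ry":0,"rz":0,"fingers":0},{"x":-0.26,"y":1,"z":0,"rx":0,"ry":0,"rz":0,"fingers":0},{"x":-0.26,"y":1,"z":0,"rx":0,"ry":0,"rz":0,"fingers":0},{"x":-0.26,"y":1,"z":0,"rx":0,"ry":0,"rz":0,"fingers":0},{"x":-0.26,"y":1,"z":0,"rx":0,"ry":0,"rz":0,"fingers":0},{"x":-0.26,"y":1,"z":0,"rx":0,"ry":0,"rz":0,"fingers":0}]'
python3 -m creep '[{"x":-0.26,"y":1,"z":0,"rx":0,"ry":0,"rz":0,"fingers":0},{"x":-0.26,"y":1,"z":0,"rx":0,"ry":0,"rz":0,"fingers":0},{"x":-0.26,"y":1,"z":0,"rx":0,"ry":0,"rz":0,"fingers":0},{"x":-0.26,"y":1,"z":0,"rx":0,"ry":0,"rz":0,"fingers":0},{"x":-0.26,"y":1,"z":0,"rx":0,"ry":0,"rz":0,"fingers":0},{"x":-0.26,"y":1,"z":0,"rx":0,"ry":0,"rz":0,"fingers":0},{"x":-0.26,"y":1,"z":0,"rx":0,"ry":0,"rz":0,"fingers":0},{"x":-0.26,"y":1,"z":0,"rx":0,"ry":0,"rz":0,"fingers":0}]'
python3 -m creep '[{"x":-0.26,"y":1,"z":0,"rx":0,"ry":0,"rz":0,"fingers":0},{"x":-0.26,"y":1,"z":0,"rx":0,"ry":0,"rz":0,"fingers":0},{"x":-0.26,"y":1,"z":0,"rx":0,"ry":0,"rz":0,"fingers":0},{"x":-0.26,"y":1,"z":0,"rx":0,"ry":0,"rz":0,"fingers":0},{"x":0,"y":0,"z":0,"rx":0,"ry":0,"rz":0,"fingers":0},{"x":0,"y":0,"z":0,"rx":0,"ry":0,"rz":0,"fingers":0}]'
```

```text
clock: 12.0
tcp_pos: [578.1, -107.0, 314.0]
ee_rot: [3.141, -0.001, 0.0]
contact_force: [-0.2, -0.6, 0.5]
grip_width: -0.3
grasp_force: 0.0
clock: 12.67
tcp_pos: [536.5, -267.1, 314.0]
ee_rot: [3.141, -0.001, -0.0]
contact_force: [0.7, 0.2, 0.1]
grip_width: 0.2
grasp_force: 0.0
clock: 13.17
tcp_pos: [515.6, -346.9, 313.5]
ee_rot: [3.142, -0.0, -0.002]
contact_force: [0.3, 1.8, -1.1]
grip_width: -0.1
grasp_force: 0.0
```

```bash
python3 -m creep '[{"x":0,"y":0,"z":1,"rx":0,"ry":0,"rz":0,"fingers":0},{"x":0,"y":0,"z":1,"rx":0,"ry":0,"rz":0,"fingers":0},{"x":0,"y":0,"z":1,"rx":0,"ry":0,"rz":0,"fingers":0},{"x":0,"y":0,"z":1,"rx":0,"ry":0,"rz":0,"fingers":0},{"x":0,"y":0,"z":1,"rx":0,"ry":0,"rz":0,"fingers":0},{"x":0,"y":0,"z":1,"rx":0,"ry":0,"rz":0,"fingers":0},{"x":0,"y":0,"z":1,"rx":0,"ry":0,"rz":0,"fingers":0},{"x":0,"y":0,"z":1,"rx":0,"ry":0,"rz":0,"fingers":0}]'
python3 -m creep '[{"x":0,"y":0,"z":1,"rx":0,"ry":0,"rz":0,"fingers":0},{"x":0,"y":0,"z":1,"rx":0,"ry":0,"rz":0,"fingers":0},{"x":0,"y":0,"z":1,"rx":0,"ry":0,"rz":0,"fingers":0},{"x":0,"y":0,"z":0.8,"rx":0,"ry":0,"rz":0,"fingers":0},{"x":0,"y":0,"z":0.5,"rx":0,"ry":0,"rz":0,"fingers":0},{"x":0,"y":0,"z":0.2,"rx":0,"ry":0,"rz":0,"fingers":0},{"x":0,"y":0,"z":0,"rx":0,"ry":0,"rz":0,"fingers":0},{"x":0,"y":0,"z":0,"rx":0,"ry":0,"rz":0,"fingers":0}]'
python3 - <<'E'
from workcell import eyes
import cv2
f=eyes.grab_frame("side"); g=eyes.grab_frame("top")
import numpy as np
r=lambda a:cv2.resize(a,(400,400),interpolation=cv2.INTER_CUBIC)
cv2.imwrite("pics/s3.png",np.hstack([r(f[150:250,280:380]),r(g[170:270,320:420])]))
E
```

```text
clock: 13.83
tcp_pos: [516.6, -344.8, 152.7]
ee_rot: [3.142, -0.001, 0.001]
contact_force: [0.4, 0.3, -0.2]
grip_width: -0.0
grasp_force: 0.0
clock: 14.5
tcp_pos: [516.5, -346.1, 63.9]
ee_rot: [3.141, -0.001, 0.0]
contact_force: [0.9, -0.4, 1.2]
grip_width: 0.3
grasp_force: 0.0
```

View pics/s3.png

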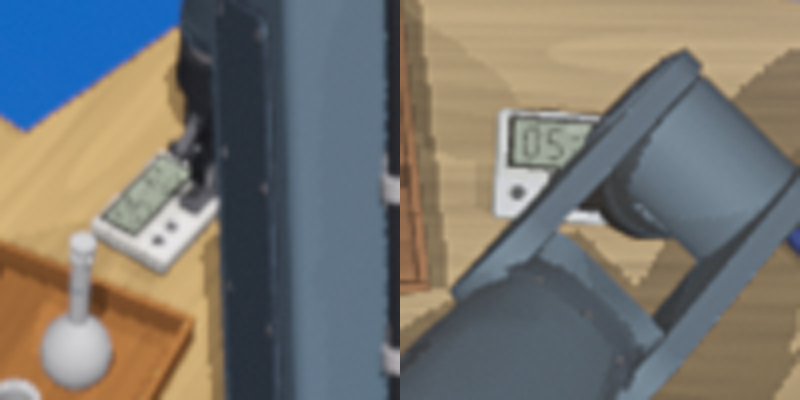

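The fingers are over the wide key, with its dark edge visible at about (195,200) on the left, and the small keys at (160,238) and (172,225) are clear. I'll press gently, watching the force.

```bash
python3 -m creep '[{"x":-0.05,"y":0,"z":0.2,"rx":0,"ry":0,"rz":0,"fingers":0},{"x":0,"y":0,"z":0.2,"rx":0,"ry":0,"rz":0,"fingers":0},{"x":0,"y":0,"z":0.2,"rx":0,"ry":0,"rz":0,"fingers":0},{"x":0,"y":0,"z":0.1,"rx":0,"ry":0,"rz":0,"fingers":0},{"x":0,"y":0,"z":0,"rx":0,"ry":0,"rz":0,"fingers":0},{"x":0,"y":0,"z":0,"rx":0,"ry":0,"rz":0,"fingers":0}]'
python3 -m creep '[{"x":0,"y":0,"z":0.1,"rx":0,"ry":0,"rz":0,"fingers":0},{"x":0,"y":0,"z":0,"rx":0,"ry":0,"rz":0,"fingers":0},{"x":0,"y":0,"z":0,"rx":0,"ry":0,"rz":0,"fingers":0}]'
```

```text
clock: 15.1
tcp_pos: [514.8, -346.0, 49.0]
ee_rot: [-3.141, 0.0, -0.0]
contact_force: [-0.7, 0.1, 2.4]
grip_width: 0.1
grasp_force: 1.2
clock: 15.35
tcp_pos: [514.9, -346.1, 47.2]
ee_rot: [3.141, -0.0, 0.0]
contact_force: [-1.7, 0.5, 3.6]
grip_width: -0.3
grasp_force: 1.8
```

Contact, with the spring force rising. I'll step down until the key bottoms out.

```bash
python3 -m creep '[{"x":0,"y":0,"z":0.04,"rx":0,"ry":0,"rz":0,"fingers":0},{"x":0,"y":0,"z":0,"rx":0,"ry":0,"rz":0,"fingers":0},{"x":0,"y":0,"z":0,"rx":0,"ry":0,"rz":0,"fingers":0}]'
```

```text
clock: 15.6
tcp_pos: [514.9, -346.1, 46.7]
ee_rot: [3.141, -0.0, 0.0]
contact_force: [-2.0, 1.0, 6.5]
grip_width: 0.0
grasp_force: 3.3
```

```bash
python3 -m creep '[{"x":0,"y":0,"z":0.04,"rx":0,"ry":0,"rz":0,"fingers":0},{"x":0,"y":0,"z":0,"rx":0,"ry":0,"rz":0,"fingers":0},{"x":0,"y":0,"z":0,"rx":0,"ry":0,"rz":0,"fingers":0}]'
```

```text
clock: 15.85
tcp_pos: [515.0, -346.1, 46.6]
ee_rot: [3.141, 0.0, 0.0]
contact_force: [-3.9, 3.4, 10.8]
grip_width: 0.2
grasp_force: 5.8
```

The key is at its stop: 10.8 N with hardly any more travel. Releasing straight up, then checking.

```bash
python3 -m creep '[{"x":0,"y":0,"z":-0.15,"rx":0,"ry":0,"rz":0,"fingers":0},{"x":0,"y":0,"z":-0.3,"rx":0,"ry":0,"rz":0,"fingers":0},{"x":0,"y":0,"z":-0.6,"rx":0,"ry":0,"rz":0,"fingers":0},{"x":0,"y":0,"z":-1,"rx":0,"ry":0,"rz":0,"fingers":0},{"x":0,"y":0,"z":-1,"rx":0,"ry":0,"rz":0,"fingers":0},{"x":0,"y":0,"z":-1,"rx":0,"ry":0,"rz":0,"fingers":0},{"x":0,"y":0,"z":-1,"rx":0,"ry":0,"rz":0,"fingers":0},{"x":0,"y":0,"z":-1,"rx":0,"ry":0,"rz":0,"fingers":0}]'
python3 -m creep '[{"x":0,"y":0,"z":-1,"rx":0,"ry":0,"rz":0,"fingers":0},{"x":0,"y":0,"z":-1,"rx":0,"ry":0,"rz":0,"fingers":0},{"x":0,"y":0,"z":0,"rx":0,"ry":0,"rz":0,"fingers":0},{"x":0,"y":0,"z":0,"rx":0,"ry":0,"rz":0,"fingers":0},{"x":0,"y":0,"z":0,"rx":0,"ry":0,"rz":0,"fingers":0},{"x":0,"y":0,"z":0,"rx":0,"ry":0,"rz":0,"fingers":0},{"x":0,"y":0,"z":0,"rx":0,"ry":0,"rz":0,"fingers":0},{"x":0,"y":0,"z":0,"rx":0,"ry":0,"rz":0,"fingers":0}]'
python3 - <<'E'
from workcell import eyes
import cv2
f=eyes.grab_frame("side"); cv2.imwrite("pics/s4.png",cv2.resize(f[150:310,180:380],None,fx=3.5,fy=3.5,interpolation=cv2.INTER_CUBIC))
E
```

```text
clock: 16.52
tcp_pos: [514.8, -345.8, 167.9]
ee_rot: [-3.142, -0.0, 0.0]
contact_force: [-0.5, -0.7, 0.4]
grip_width: 0.2
grasp_force: 0.0
clock: 17.18
tcp_pos: [514.4, -345.6, 205.1]
ee_rot: [-3.14, 0.002, 0.0]
contact_force: [0.5, -0.1, -0.4]
grip_width: -0.3
grasp_force: 0.0
```

View pics/s4.png

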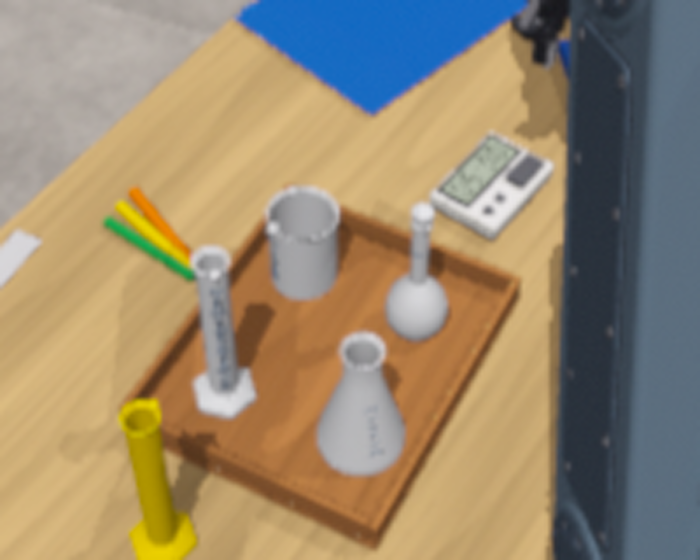

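The vessels stand where they were, the timer at (493,185) has not moved, and the arm is clear. Handing in.

```bash
python3 -c "
from workcell import job; print(job.job_done())"
```

```text
the job is handed in; nothing more can be done
None
```

I held over the conical flask's mouth and then the measuring cylinder's for over two seconds each, pressed the timer's wide key to its stop and let it up, and handed the job in at about 17 s; the last picture showed the vessels and timer unmoved.

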